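# Oil the spindle and lock its knurled collar home

### The job

Take the oil dauber from its wooden holder, dip its tip well down into the open oil pot, touch the tip to the top of the locking stand's spindle, and put the dauber back fully seated in its holder. Then turn the knurled collar on the spindle until its hidden keyway drops over the cross pin, push it down fully home against its spring, and finish while still holding it pushed home. Leave the engine valve and the two valve springs alone and do not upset the oil pot.

Things in the scene. Friction and masses are not known exactly. Their poses are not given: they have to be found in the camera images.
- stand: Fixed locking stand: grey base plate 120 x 120 x 15 mm, an upright boss (54 diameter, flat top 40 above the bench) and a steel spindle 30 in diameter with a chamfered flat nose 24 across, 100 above the bench. A cross pin 6 thick goes level through the spindle, 52 above the bench, out 7 on both sides; its direction is hidden. Origin: centre of the base's underside on the spindle axis, z up.
- sleeve (a joint): Brass sleeve (43 diameter) round the spindle below the collar, on a spring: 0 at rest with its top 8 mm above the boss, grows as it is pushed down, 0.008 m when flush with the boss. About 4 N starts it moving, 9 N brings it flush.
- collar: Knurled steel collar on the spindle: outer diameter 56, height 34 mm, bore 32, about 0.18 kg. Origin: centre of its underside, z up. At the start its underside rests on the cross pin, 55 above the bench, and it turns freely. Turned clockwise seen from above by 0.6 to 1.3 rad (varies) its keyways meet the pin, with about 0.15 rad of play either way. Grip it across its outside from above.
- keyway (a point): Lower mouth of one of the collar's two opposite keyways in the bore, along its x axis, 19.5 out: each 12 wide, 18 deep, open below, closed above and outside. Once over the pin the collar goes down 7 freely to the sleeve (underside 48 above the bench), then 8 more against the spring till its underside sits on the boss (40). Let go, it springs back up to about 48. Sizes in mm. Binds if off centre.
- collar_top (a point): Centre of the collar's flat top: 89 above the bench at the start, 82 when it has dropped over the pin, 74 fully home. The spindle nose stands 11 above it at the start, 26 when home. Sizes in mm.
- nose (a point): Centre of the spindle's flat top, 100 above the bench, where the dauber tip must touch. Sizes in mm.
- seat (a point): Centre of the boss's flat top, 40 above the bench: the collar's origin comes here when it is fully home. Sizes in mm.
- holder: Fixed dark wooden block 60 x 60 x 80 high, with a 15 diameter hole straight through from the top centre. Origin: centre of its underside, z up. Sizes in mm.
- holder_hole0 (a point): Centre of the mouth of the holder's hole, on its top, 80 above the bench. Sizes in mm.
- dauber: Oil dauber standing upright in the holder, 0.06 kg: round wooden grip 22 diameter and 45 long above a steel flange 30 diameter and 5 thick, which rests on the holder's top; below it a 9 diameter rod with a 10 diameter pad as tip. Origin: centre of the flange's underside; z up along the grip: the grip spans 5 to 50 above the origin, the tip's end is 70 below it. Sizes in mm.
- dauber_tip (a point): Lower end of the dauber's tip, 70 below the flange's underside. Sizes in mm.
- pot: Open round aluminium oil pot standing loose on the bench, 60 high, mouth 70 across outside (about 62 inside), walls 4, floor about 5 thick, 0.35 kg, no handle. Origin: centre of its underside. Sizes in mm.
- pot_rim (a point): Centre of the pot's mouth, 60 above the bench. Sizes in mm.
- valve: Bystander: steel engine valve standing on its 38 diameter head, 100 tall. Origin: centre of its underside. Sizes in mm.
- spring_a: Bystander: steel valve spring standing on end, 29 diameter, 45 tall. Origin: centre of its underside. Sizes in mm.
- spring_b: Bystander: a second valve spring like the other. Origin: centre of its underside. Sizes in mm.
Not all that is in view belongs to the job. There is more than one size of the stand; the one meant has the size given above. What is shaped like the pot but purple is not meant.

How it is judged:
By the outcome, as a careful person would: the job done as asked, in the order asked, and still so for the second after the job is handed in, while the arm keeps its last pose, push and grip.
It also fails if it takes over 64 s, if anything falls off the work surface, if the arm or the gripper's body presses on something with over 40 N, if the wrist force passes 120 N, or if a joint passes its speed limit or range.

### The arm

A 6-joint arm with a two-finger parallel gripper is mounted at the origin on the work surface. World frame = base frame: x ahead of the robot, y to its left, z up, the work surface at z = 0. Lengths are in mm, angles in rad, forces in N, time in s.
With the tool pointing down it reaches from about 250 to 775 mm from the base axis. Payload 4 kg.
Tool frame: the origin (TCP) lies on the centre line of the jaws, within the pads' length; the fingertips stand 19 mm ahead of it and the grasp point (between the pads) is the TCP; z points along the fingers, y is the line along which they close (so a half turn about z gives the same grasp; the last joint's range is limited). The gripper opens to 94 mm and grips with 3 to 60 N. Pads are 16 mm wide; open, the fingers measure 119 mm over their backs; the gripper's body (75 mm by 177 mm) begins 78 mm behind the grasp point.
Start: joints at [-1.33, 0.087, 1.371, -0, 1.684, -0.103], TCP at [185.385, -517.836, 193.406] pointing down, gripper open.
Joint ranges: [-3.1, 3.1], [-0.76, 2.03], [0.27, 2.55], [-1.08, 4.22], [0.17, 2.65], [-2.57, 2.57]. Speed limits (rad/s): [2.79, 2.79, 3.14, 3.14, 3.14, 3.14].

### API

Orientations are given as a 3x3 rotation matrix whose columns are the frame's x, y, z axes.
In Python, from rig import status, optics, order gives the robot as it stands.
- The arm moves only by the tool apply_moves, never from a script. Its argument "rows" is text: rows parted by semicolons, each of 4 numbers parted by spaces: the shift along the world's x, y, z in m, then the turn about the world's z in rad. A call has 1 to 10 rows; each row shifts and turns the commanded pose from where the row before left it; what a row does not reach is not made up. A row lasts 1/8 s, in which the tool goes at most 62.5 mm and 10.7 degrees, less where a joint would pass 70% of its speed; a pose out of reach is approached as far as the arm can. A call is refused whole if a number of a shift passes 0.0625 or a number of a turn 0.188, either way. A call with a gripper value outside its range is refused whole. "hand" is the opening, from 0 (shut) to 1 (fully open), set as the call begins (left out, the last holds). The fingers move at their own pace and stop on an object; the grip force is fixed at half the most. Time passes only in rows, so rows that do not move let the fingers close. It gives the time, the measured TCP pose, the force, the opening and the grip force at its end, in the units of the state.
- status.state(): the state, without advancing time (a new reading comes with each control period).
- optics.read_camera(name): name is "scene" or "top" or "wrist"; returns the picture (384x512x3 uint8, red, green, blue); there is no depth.
- optics.camera_info(name): a dict with "intrinsics" (3x3 intrinsics, pixels), "extrinsics" (4x4, takes a point from camera to world coordinates). Camera axes: x right, y down, z forward; pixel columns grow to the right and rows downward; lengths in mm; the calibration is good to about 2 mm. A picture is of the moment at which its call begins: read the wrist's pose just before it. camera_info takes no time and is no camera call; for the wrist camera it gives the pose at the moment of the call.
- order.sign_off(): hands the job in; it is judged then, once.
The state is a dict: "t": time; "joints": joint angles; "joint_velocities": joint speeds; "effort": joint torques, N m; "ee_pos": TCP position; "eef_rot": TCP orientation; "force": force on the tool from outside, world axes, zero at the start; "ft_torque": the same for the moment, N m; "gripper_width": opening from 0.0 (shut) to 1.0 (fully open); "grasp_force": force on a finger pad.
Only numpy, scipy, OpenCV 4.12 (cv2) and the standard library are available. Lean on these libraries where they do the work, as an engineer would, in place of code of your own. Each camera call takes 0.05 s, during which the arm holds its last target. There are 200 camera calls.

## Working session

There is one attempt and no reset: what is moved stays moved. The work goes in short steps, Python scripts to look and compute and a tool call to move; the robot and the scene stay as the last step left them, time stands still between calls to the robot, and variables do not carry over. Pictures are saved under pics/ and viewed, at most 10 in all, crops included, and the job is handed in when it is done.

Besides the shell and the picture viewer there is one more tool, called after ">>>" as name(argument=value, ...) on one line, values as JSON. apply_moves: Moves the arm, as the interface text tells. Its arguments: {"type":"object","properties":{"rows":{"type":"string"},"hand":{"type":"number"}},"required":["rows"]}

```bash
mkdir -p pics; python3 - <<'E'
from rig import status, optics
import cv2
for n in ["scene","top"]:
    im=optics.read_camera(n); cv2.imwrite(f"pics/{n}0.png",cv2.resize(im[:,:,::-1],(800,600),interpolation=cv2.INTER_CUBIC))
    cv2.imwrite(f"{n}0raw.png",im[:,:,::-1])
    print(optics.camera_info(n))
s=status.state();print(s)
E
```

```text
{'intrinsics': array([[496.71406471,   0.        , 252.70320536],
       [  0.        , 496.71406471, 195.56899955],
       [  0.        ,   0.        ,   1.        ]]), 'extrinsics': array([[-4.83094107e-01,  6.43466911e-01, -5.93776404e-01,
         1.17776022e+03],
       [ 8.75537608e-01,  3.49329190e-01, -3.33770900e-01,
         3.46512595e+02],
       [-7.34709955e-03, -6.81116328e-01, -7.32138353e-01,
         8.70071482e+02],
       [ 0.00000000e+00,  0.00000000e+00,  0.00000000e+00,
         1.00000000e+00]])}
{'intrinsics': array([[360.19141797,   0.        , 255.98235899],
       [  0.        , 360.19141797, 187.42447245],
       [  0.        ,   0.        ,   1.        ]]), 'extrinsics': array([[ 3.60802688e-03, -9.92450625e-01,  1.22591756e-01,
         4.65919311e+02],
       [-9.99775671e-01, -1.02141007e-03,  2.11557329e-02,
        -1.84692532e+01],
       [-2.08708039e-02, -1.22640585e-01, -9.92231675e-01,
         8.42245497e+02],
       [ 0.00000000e+00,  0.00000000e+00,  0.00000000e+00,
         1.00000000e+00]])}
{'t': 0.1, 'joints': array([-1.33009540e+00,  8.78478386e-02,  1.37205495e+00,  4.02001201e-07,
        1.68357178e+00, -1.03105343e-01]), 'joint_velocities': array([-0.00076781, -0.00051985, -0.00343284, -0.00026833,  0.00093608,
        0.0011896 ]), 'effort': array([ 2.50609672e-03, -3.41251481e+01, -3.03300941e+01,  7.20805954e-02,
        3.03587120e-02, -9.47814669e-05]), 'ee_pos': array([ 185.26509209, -517.3345211 ,  192.36383838]), 'eef_rot': array([[ 9.41478527e-01,  3.37072666e-01, -4.48227894e-04],
       [ 3.37072908e-01, -9.41476773e-01,  1.82775073e-03],
       [ 1.94088658e-04, -1.87187354e-03, -9.99998229e-01]]), 'force': array([ 0.15660106, -0.33836041,  0.06586963]), 'ft_torque': array([-0.00594848,  0.01863831, -0.02853737]), 'grasp_force': 0.0, 'gripper_width': 0.99939963041918}
```

View pics/top0.png

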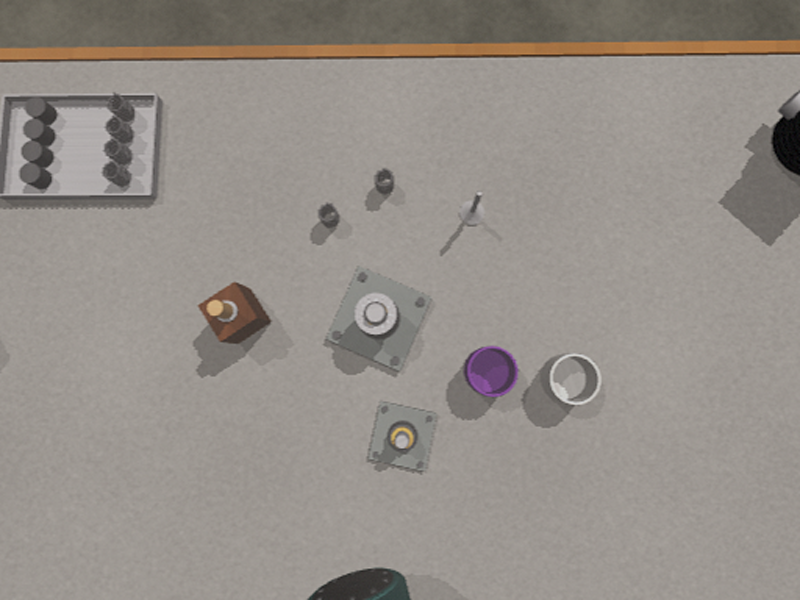

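View pics/scene0.png

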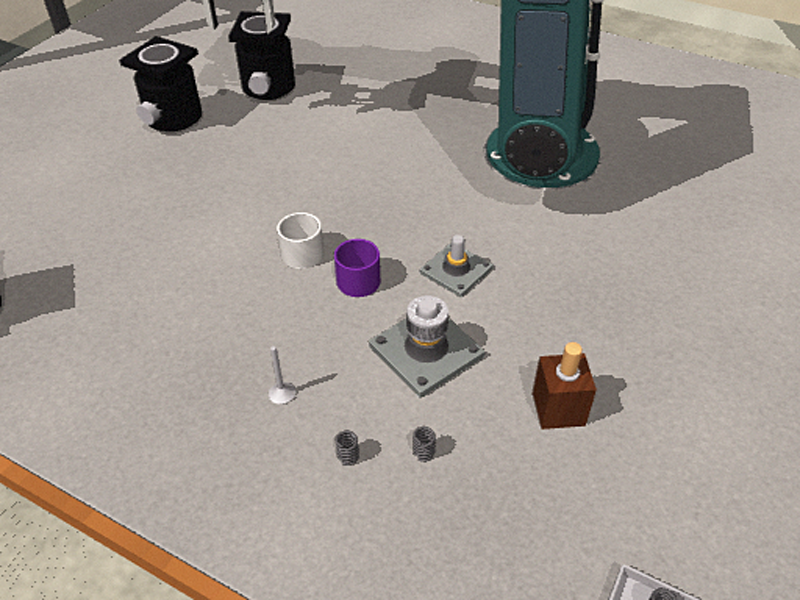

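In the top view the main items (800x600 px) are:
- **Stands:** (376,314) is large and carries the collar; (401,437) is small with no collar. The large one fits the description.
- **Pots:** the one at (575,379) is aluminium; the one at (491,371) is purple and not meant.
- **Dauber and holder:** about (225,310).
- **Bystanders:** the springs at (328,215) and (384,181), and the valve at (473,212).

I'll confirm these in one crop.

```bash
cat > h.py <<'E'
import numpy as np, cv2
from rig import status, optics
def ray(info,uv,z):
    K,T=info["intrinsics"],info["extrinsics"]
    d=T[:3,:3]@np.linalg.solve(K,[uv[0],uv[1],1]); o=T[:3,3]
    return (o+d*(z-o[2])/d[2])[:2]
def proj(info,P):
    K,T=info["intrinsics"],info["extrinsics"]
    c=T[:3,:3].T@(np.array(P,float)-T[:3,3]); c=K@c; return c[:2]/c[2]
E
python3 - <<'E'
from h import *
np.set_printoptions(precision=1,suppress=True)
it,isc=optics.camera_info("top"),optics.camera_info("scene")
pts={"nose":((376,313),(427,306),100),"grip":((216,308),(572,349),130),"flange":((227,311),(568,373),83),"pot":((575,378),(300,227),60),"purple":((491,370),(357,253),60),"valvetop":((479,195),(275,349),100),"sa":((328,212),(424,431),45),"sb":((384,175),(346,434),45),"small":((402,440),(458,239),60)}
for n,(a,b,z) in pts.items(): print(n,ray(it,np.array(a)*.64,z),ray(isc,np.array(b)*.64,z))
t=cv2.imread("top0raw.png")[160:310,110:400]; 
cv2.imwrite("pics/crop1.png",cv2.resize(t,(800,414),interpolation=cv2.INTER_CUBIC))
E
```

```text
nose [530.7  29. ] [533.1  34.1]
grip [534.1 232.2] [537.3 236.9]
flange [534.6 233.4] [536.9 239.2]
pot [ 445.6 -241.4] [ 444.  -235.9]
purple [ 456.  -127.2] [ 452.6 -126.2]
valvetop [ 691.3 -109.2] [ 694.  -103.5]
sa [683.  103.9] [680.3 107.1]
sb [738.5  22.6] [731.3  23. ]
small [361.4  -5.3] [350.9  -4.9]
```

View pics/crop1.png

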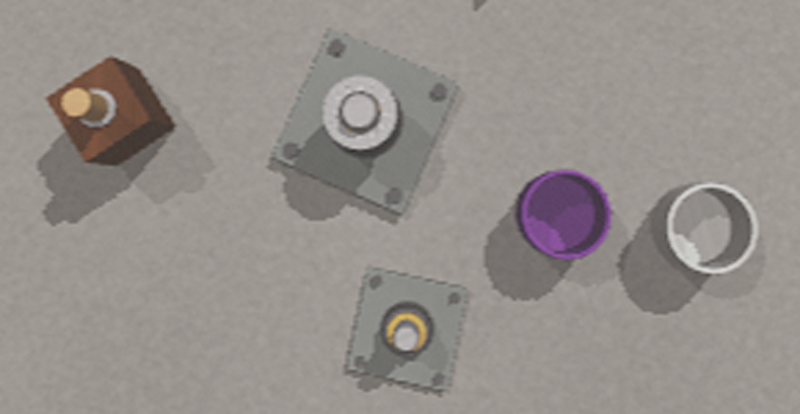

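Crop confirmed: the large stand with the collar and the light aluminium pot at the right are the ones meant. Next I'll move above the dauber.

>>> apply_moves(rows="0.024 0.053 0.005 0.08;0.025 0.054 0.005 0.08;0.025 0.054 0.005 0.08;0.025 0.054 0.005 0.08;0.025 0.054 0.005 0.08;0.025 0.054 0.005 0.08;0.025 0.054 0.005 0.08;0.025 0.054 0.005 0.08;0.025 0.054 0.005 0.08;0.025 0.054 0.005 0.08", hand=1)

```text
t: 1.35
ee_pos: [434.7, 23.1, 243.3]
eef_rot: [[0.412, 0.911, 0.0], [0.911, -0.412, -0.0], [-0.0, 0.0, -1.0]]
force: [0.4, -1.5, -0.3]
gripper_width: 1.002
grasp_force: 0.0
```

>>> apply_moves(rows="0.025 0.054 0 0.08;0.025 0.054 0 0.08;0.025 0.054 0 0.08;0.02 0.04 0 0.08;0 0 0 0;0 0 0 0")

```text
t: 2.1
ee_pos: [529.0, 222.6, 242.8]
eef_rot: [[0.107, 0.994, -0.001], [0.994, -0.107, -0.001], [-0.001, -0.001, -1.0]]
force: [0.7, -0.2, 0.9]
gripper_width: 0.999
grasp_force: 0.0
```

```bash
python3 - <<'E'
from h import *
np.set_printoptions(precision=1,suppress=True)
s=status.state();i=optics.camera_info("wrist");im=optics.read_camera("wrist")
cv2.imwrite("w1.png",im[:,:,::-1]);cv2.imwrite("pics/w1.png",cv2.resize(im[:,:,::-1],(800,600)))
np.save("w1.npy",i,allow_pickle=True)
print(s["ee_pos"],s["eef_rot"],i)
for n,P in {"grip":(536,235,130),"hole":(536,235,80),"nose":(532,31.5,100)}.items(): print(n,proj(i,P)/.64)
E
```

```text
[529.  222.6 242.8] [[ 0.1  1.  -0. ]
 [ 1.  -0.1 -0. ]
 [-0.  -0.  -1. ]] {'intrinsics': array([[294.6,   0. , 257.3],
       [  0. , 294.6, 192.1],
       [  0. ,   0. ,   1. ]]), 'extrinsics': array([[  1. ,  -0.1,  -0. , 538.4],
       [ -0.1,  -1. ,  -0.3, 300.9],
       [ -0. ,   0.3,  -1. , 432.3],
       [  0. ,   0. ,   0. ,   1. ]])}
grip [409.7 270.6]
hole [408.7 256.9]
nose [429.  495.6]
```

View pics/w1.png

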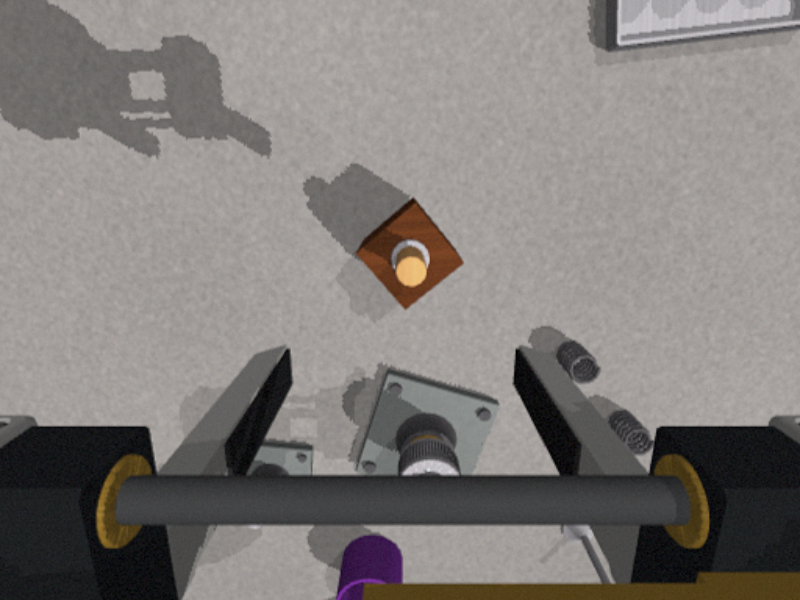

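The wrist view shows the grip top at (411,270) and the holder's top corners at (413,199), (463,262), (406,308) and (358,248).

```bash
python3 - <<'E'
from h import *
i=np.load("w1.npy",allow_pickle=True).item()
print(ray(i,np.array((411,270))*.64,130))
c=np.array([ray(i,np.array(p)*.64,80) for p in [(413,199),(463,262),(406,308),(358,248)]]);print(c,c.mean(0))
im=cv2.imread("w1.png").astype(int)
b,g,r=im[...,0],im[...,1],im[...,2]
m=((r>200)&(r-b>50)).astype(np.uint8); m[300:]=0
n,l,st,ce=cv2.connectedComponentsWithStats(m);k=1+st[1:,4].argmax();print(st[k],ce[k]/.64,ray(i,ce[k],130))
E
```

```text
[536.92793468 235.32140739]
[[543.71188703 278.31862609]
 [577.52172576 226.4721305 ]
 [529.54623122 194.04576736]
 [497.82410203 246.08101753]] [537.15098651 236.22938537]
[254 165  19  18 272] [410.9777114  270.96737132] [536.84550466 234.66402842]
```

>>> apply_moves(rows="0.004 0.006 -0.03 0;0.004 0.0065 -0.04 0;0 0 -0.04 0;0 0 -0.0205 0;0 0 0 0;0 0 0 0")

```text
t: 2.9
ee_pos: [538.1, 235.1, 114.7]
eef_rot: [[0.108, 0.994, 0.003], [0.994, -0.108, 0.001], [0.001, 0.003, -1.0]]
force: [-0.4, -0.7, 0.1]
gripper_width: 1.001
grasp_force: 0.0
```

>>> apply_moves(rows="0 0 0 0;0 0 0 0;0 0 0 0;0 0 0 0;0 0 0 0;0 0 0 0;0 0 0 0;0 0 0 0", hand=0)

```text
t: 3.9
ee_pos: [537.3, 235.7, 112.9]
eef_rot: [[0.107, 0.994, -0.0], [0.994, -0.107, -0.0], [-0.0, -0.0, -1.0]]
force: [0.7, -0.4, -0.1]
gripper_width: 0.22
grasp_force: 30.0
```

>>> apply_moves(rows="0 0 0.02 0;0 0 0.05 0;0 0 0.055 0;-0.01 -0.05 0 0;-0.01 -0.055 0 0;-0.01 -0.055 0 0;-0.01 -0.055 0 0;-0.01 -0.055 0 0;-0.01 -0.055 0 0;-0.01 -0.055 0 0")

```text
t: 5.15
ee_pos: [466.8, -146.0, 237.9]
eef_rot: [[0.107, 0.994, 0.001], [0.994, -0.107, -0.0], [-0.0, 0.001, -1.0]]
force: [1.0, 0.3, 0.0]
gripper_width: 0.215
grasp_force: 30.0
```

>>> apply_moves(rows="-0.011 -0.05 0 0;-0.011 -0.045 0 0;0 0 0 0;0 0 0 0;0 0 0 0")

```text
t: 5.78
ee_pos: [445.8, -238.2, 238.0]
eef_rot: [[0.105, 0.994, 0.0], [0.994, -0.105, 0.0], [0.0, 0.0, -1.0]]
force: [-1.1, -0.3, -1.5]
gripper_width: 0.217
grasp_force: 30.0
```

```bash
python3 - <<'E'
from h import *
np.set_printoptions(precision=1,suppress=True)
s=status.state();i=optics.camera_info("wrist");im=optics.read_camera("wrist")
np.save("w2.npy",i,allow_pickle=True);cv2.imwrite("w2.png",im[:,:,::-1])
cv2.imwrite("pics/w2.png",cv2.resize(im[:,:,::-1],(800,600)))
print(s["ee_pos"],s["gripper_width"],proj(i,(445,-239,60))/.64)
E
```

```text
[ 445.8 -238.2  238. ] 0.21722831811342547 [400.4 270.6]
```

View pics/w2.png

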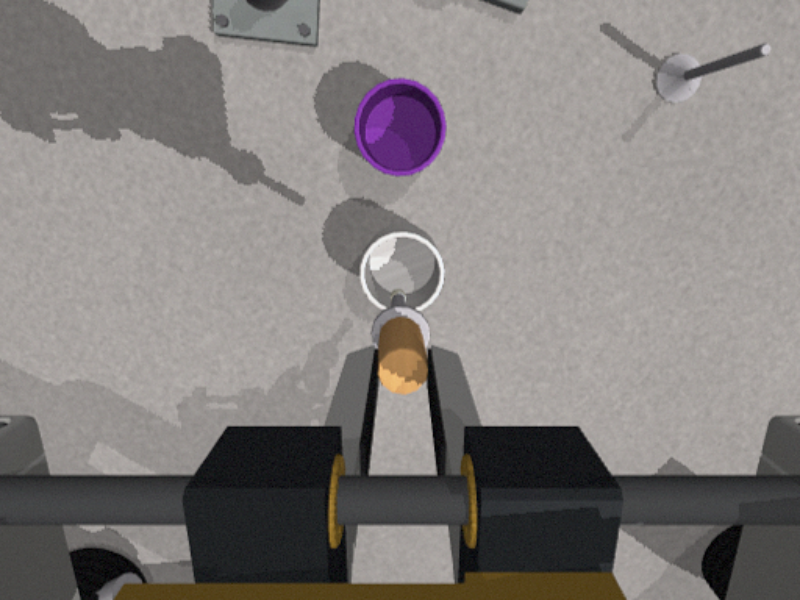

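The aluminium pot's rim centre is at (402,272), in line with the predicted (400,271). The dauber is held straight, so I can dip it.

>>> apply_moves(rows="0 -0.001 -0.03 0;0 0 -0.04 0;0 0 -0.03 0;0 0 -0.02 0;0 0 0 0;0 0 0 0;0 0 0 0;0 0 0 0")

```text
t: 6.82
ee_pos: [445.9, -240.6, 119.0]
eef_rot: [[0.107, 0.994, 0.002], [0.994, -0.107, -0.001], [-0.001, 0.002, -1.0]]
force: [-0.3, -0.0, -1.8]
gripper_width: 0.215
grasp_force: 30.0
```

>>> apply_moves(rows="0 0 0.03 0;0 0 0.04 0;0 0 0.05 0;0 0 0 0;0.015 0.05 0 0;0.015 0.05 0 0;0.017 0.055 0 0;0.017 0.055 0 0;0.015 0.05 0 0;0 0 0 0")

```text
t: 8.07
ee_pos: [524.2, 22.9, 236.2]
eef_rot: [[0.101, 0.995, -0.003], [0.995, -0.101, 0.001], [0.001, -0.003, -1.0]]
force: [-0.1, -0.6, -0.3]
gripper_width: 0.221
grasp_force: 30.0
```

```bash
python3 - <<'E'
from h import *
np.set_printoptions(precision=1,suppress=True)
s=status.state();i=optics.camera_info("wrist");im=optics.read_camera("wrist")
np.save("w3.npy",i,allow_pickle=True);cv2.imwrite("w3.png",im[:,:,::-1])
cv2.imwrite("pics/w3.png",cv2.resize(im[:,:,::-1],(800,600)))
print(s["ee_pos"],s["gripper_width"],proj(i,(532,31.5,100))/.64)
E
```

```text
[524.2  22.9 236.2] 0.22058575878036732 [411.2 269. ]
```

View pics/w3.png

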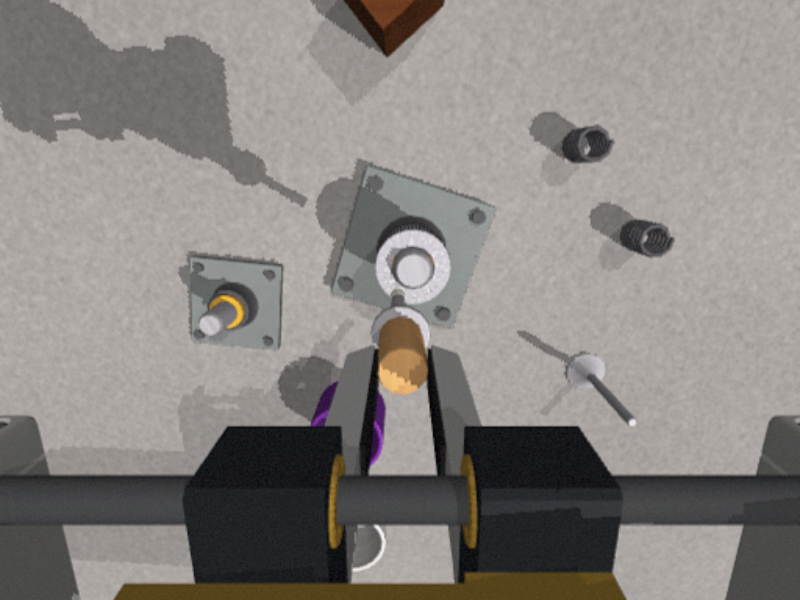

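The nose is at about (413,267), with the collar ring around it. The pot at (365,545) still stands upright.

```bash
python3 - <<'E'
from h import *
i=np.load("w3.npy",allow_pickle=True).item()
print(ray(i,np.array((413,267))*.64,100),ray(i,np.array((413.5,266))*.64,89))
print(status.state()["ee_pos"])
im=cv2.imread("w3.png")[130:215,225:305]
cv2.imwrite("pics/c3.png",cv2.resize(im,None,fx=7,fy=7,interpolation=cv2.INTER_CUBIC))
E
```

```text
[533.41868216  32.83003414] [533.86385046  31.25428879]
[523.94006461  20.9372068  236.39651891]
```

View pics/c3.png

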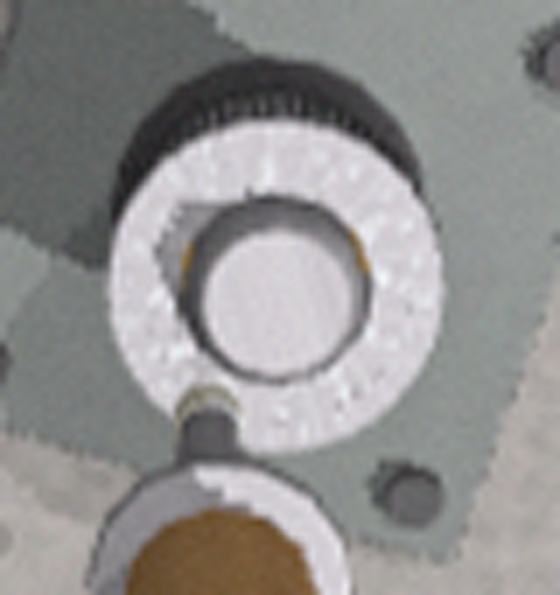

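>>> apply_moves(rows="0.005 0.005 0 0;0.005 0.005 -0.012 0;0 0 -0.015 0;0 0 0 0;0 0 0 0")

```text
t: 8.75
ee_pos: [534.2, 29.3, 210.7]
eef_rot: [[0.107, 0.994, -0.0], [0.994, -0.107, -0.0], [-0.0, -0.0, -1.0]]
force: [-0.4, -0.3, -0.8]
gripper_width: 0.217
grasp_force: 30.0
```

>>> apply_moves(rows="0 0 -0.002 0;0 0 -0.002 0;0 0 -0.001 0;0 0 -0.001 0;0 0 0 0")

```text
t: 9.38
ee_pos: [534.3, 29.7, 204.8]
eef_rot: [[0.107, 0.994, -0.0], [0.994, -0.107, 0.0], [0.0, -0.0, -1.0]]
force: [-0.4, -0.6, -0.7]
gripper_width: 0.222
grasp_force: 30.0
```

>>> apply_moves(rows="0 0.0005 -0.001 0;0 0 -0.001 0;0 0 0 0;0 0 0 0")

```text
t: 9.88
ee_pos: [534.4, 30.2, 202.9]
eef_rot: [[0.107, 0.994, 0.0], [0.994, -0.107, -0.0], [-0.0, 0.0, -1.0]]
force: [0.6, -1.0, -0.5]
gripper_width: 0.221
grasp_force: 30.0
```

>>> apply_moves(rows="0 0 -0.001 0;0 0 0 0;0 0 0 0")

```text
t: 10.25
ee_pos: [534.6, 30.1, 202.4]
eef_rot: [[0.107, 0.994, 0.001], [0.994, -0.107, -0.0], [0.0, 0.001, -1.0]]
force: [-0.4, -0.2, 1.7]
gripper_width: 0.217
grasp_force: 30.0
```

>>> apply_moves(rows="0 0 -0.001 0;0 0 0 0;0 0 0 0")

```text
t: 10.62
ee_pos: [534.9, 30.2, 202.3]
eef_rot: [[0.107, 0.994, 0.003], [0.994, -0.107, -0.0], [0.0, 0.003, -1.0]]
force: [-0.9, 0.3, 4.7]
gripper_width: 0.217
grasp_force: 30.1
```

Contact is clear at 4.7 N, so the tip has touched the nose. I'll return the dauber.

>>> apply_moves(rows="0 0 0.01 0;0 0 0.028 0;0.0005 0.045 0 0;0.0005 0.055 0 0;0.0005 0.055 0 0;0.0005 0.05 0 0;0 0 0 0;0 0 0 0;0 0 0 0")

```text
t: 11.75
ee_pos: [536.6, 233.8, 239.0]
eef_rot: [[0.109, 0.994, 0.0], [0.994, -0.109, -0.0], [-0.0, 0.0, -1.0]]
force: [0.8, 0.6, -1.2]
gripper_width: 0.216
grasp_force: 30.0
```

>>> apply_moves(rows="0.0007 0.0015 -0.03 0;0 0 -0.02 0;0 0 -0.01 0;0 0 -0.01 0;0 0 -0.01 0;0 0 0 0")

```text
t: 12.5
ee_pos: [536.7, 236.4, 158.0]
eef_rot: [[0.107, 0.994, -0.001], [0.994, -0.107, -0.001], [-0.001, -0.001, -1.0]]
force: [0.1, 0.1, 0.2]
gripper_width: 0.219
grasp_force: 30.0
```

>>> apply_moves(rows="0 0 -0.015 0;0 0 -0.015 0;0 0 -0.01 0;0 0 0 0")

```text
t: 13.0
ee_pos: [536.4, 236.4, 117.3]
eef_rot: [[0.107, 0.994, -0.002], [0.994, -0.107, -0.001], [-0.001, -0.002, -1.0]]
force: [0.7, 0.4, -0.4]
gripper_width: 0.216
grasp_force: 30.0
```

In cleanly. Next I'll lower it until the flange touches.

>>> apply_moves(rows="0 0 -0.002 0;0 0 -0.0015 0;0 0 -0.001 0;0 0 -0.001 0;0 0 0 0;0 0 0 0")

```text
t: 13.75
ee_pos: [537.1, 236.7, 113.5]
eef_rot: [[0.107, 0.994, 0.0], [0.994, -0.107, 0.0], [0.0, 0.0, -1.0]]
force: [-0.7, -0.1, -1.5]
gripper_width: 0.216
grasp_force: 30.0
```

>>> apply_moves(rows="0 0 -0.001 0;0 0 -0.001 0;0 0 0 0;0 0 0 0")

```text
t: 14.25
ee_pos: [537.3, 236.9, 112.7]
eef_rot: [[0.107, 0.994, 0.001], [0.994, -0.107, 0.001], [0.001, 0.001, -1.0]]
force: [-1.5, 0.1, 5.7]
gripper_width: 0.219
grasp_force: 30.0
```

>>> apply_moves(rows="0 0 0 0;0 0 0 0;0 0 0 0;0 0 0 0;0 0 0 0;0 0 0.03 0;0 0 0.04 0;0 0 0.04 0;0 0 0.02 0", hand=1)

```text
t: 15.38
ee_pos: [537.9, 236.9, 244.6]
eef_rot: [[0.107, 0.994, 0.004], [0.994, -0.107, 0.001], [0.002, 0.004, -1.0]]
force: [-0.1, -0.6, -0.3]
gripper_width: 1.003
grasp_force: 0.0
```

>>> apply_moves(rows="0 -0.05 0 0;0 -0.055 0 0;-0.001 -0.055 0 0;-0.001 -0.046 0 0;0 0 0 0;0 0 0 0;0 0 0 0")

```text
t: 16.25
ee_pos: [535.1, 31.9, 241.4]
eef_rot: [[0.105, 0.994, 0.0], [0.994, -0.105, 0.0], [0.0, 0.0, -1.0]]
force: [-0.0, 0.2, 0.8]
gripper_width: 0.999
grasp_force: 0.0
```

```bash
python3 - <<'E'
from h import *
np.set_printoptions(precision=1,suppress=True)
s=status.state();i=optics.camera_info("wrist");im=optics.read_camera("wrist");sc=optics.read_camera("scene")
np.save("w4.npy",i,allow_pickle=True);cv2.imwrite("w4.png",im[:,:,::-1])
a=cv2.resize(im[110:235,200:320,::-1],(400,417),interpolation=cv2.INTER_CUBIC)
b=cv2.resize(sc[190:310,290:405,::-1],(400,417),interpolation=cv2.INTER_CUBIC)
cv2.imwrite("pics/c4.png",np.hstack([a,b]))
print(s["ee_pos"],s["joints"],proj(i,(533.6,30.6,100)),proj(i,(533.6,30.6,89)))
E
```

```text
[535.1  31.9 241.4] [-0.   0.1  1.3  0.   1.8  0.1] [255.6 180.4] [255.6 178.3]
```

View pics/c4.png

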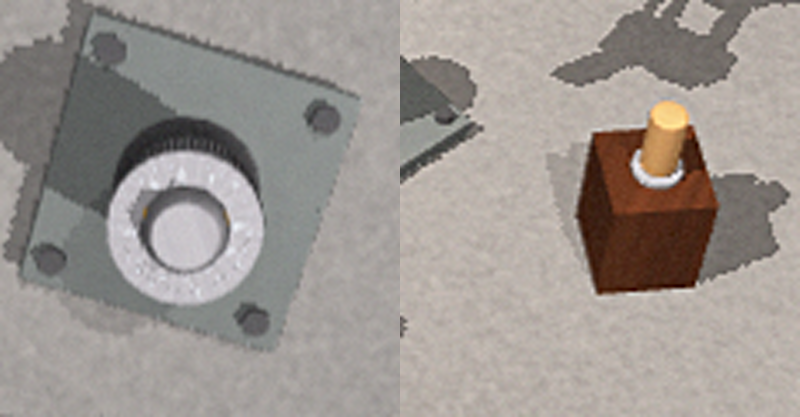

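The dauber's flange sits flat on the holder. The collar ring agrees with (533.8, 30.9), so I'll go down and grip it.

>>> apply_moves(rows="-0.001 -0.001 -0.04 0;0 0 -0.05 0;0 0 -0.04 0;0 0 -0.02 0;0 0 -0.014 0;0 0 0 0;0 0 0 0;0 0 0 0")

```text
t: 17.35
ee_pos: [535.0, 29.7, 78.8]
eef_rot: [[0.107, 0.994, 0.003], [0.994, -0.107, -0.0], [0.0, 0.003, -1.0]]
force: [0.4, -0.5, 0.2]
gripper_width: 1.003
grasp_force: 0.0
```

>>> apply_moves(rows="-0.001 0.001 -0.002 0;0 0 0 0;0 0 0 0;0 0 0 0;0 0 0 0;0 0 0 0", hand=0)

```text
t: 18.1
ee_pos: [526.6, 31.3, 75.3]
eef_rot: [[0.106, 0.994, -0.015], [0.994, -0.106, 0.001], [-0.001, -0.015, -1.0]]
force: [-15.9, 1.0, 11.2]
gripper_width: 0.427
grasp_force: 33.3
```

```bash
python3 - <<'E'
from h import *
im=optics.read_camera("wrist");sc=optics.read_camera("scene");s=status.state()
a=cv2.resize(im[120:300,150:380,::-1],(400,313));b=cv2.resize(sc[150:290,200:360,::-1],(400,350),interpolation=cv2.INTER_CUBIC)
a=cv2.copyMakeBorder(a,0,37,0,0,cv2.BORDER_CONSTANT)
cv2.imwrite("pics/c5.png",np.hstack([a,b]));print(s["ee_pos"],s["force"],s["ft_torque"],s["gripper_width"],s["grasp_force"])
E
```

```text
[526.63153467  31.3271586   75.25969284] [-15.13386681   0.98410792  10.05549818] [1.56446906e-01 2.91218822e+00 1.38338912e-03] 0.4216850709848591 33.34586975257437
```

View pics/c5.png

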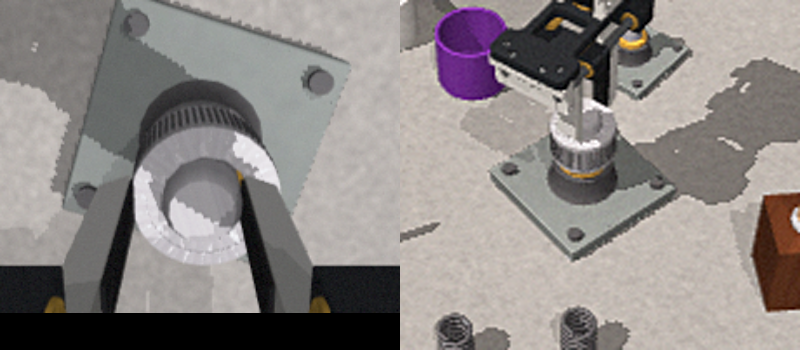

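The right finger has sunk into the collar wall, up against the nose, and isn't gripping the outside. Amber shows through the bore at ±x, so the thin keyway walls probably lie along that line. I'll open, back off and check the collar.

>>> apply_moves(rows="0 0 0 0;0 0 0 0;0 0 0 0;0 0 0 0;0 0 0 0", hand=1)

```text
t: 18.82
ee_pos: [533.2, 30.6, 75.2]
eef_rot: [[0.107, 0.994, 0.0], [0.994, -0.107, -0.0], [-0.0, 0.0, -1.0]]
force: [-0.6, 0.2, -0.1]
gripper_width: 0.916
grasp_force: 0.0
```

```bash
python3 - <<'E'
from h import *
np.set_printoptions(precision=2,suppress=True)
i=optics.camera_info("wrist");im=optics.read_camera("wrist");s=status.state()
a=im[100:290,130:390,::-1]
cv2.imwrite("pics/c6.png",cv2.resize(a,(780,570),interpolation=cv2.INTER_CUBIC));print(s["ee_pos"],s["force"],s["gripper_width"],s["joints"])
for p in [(533.8,30.9,100),(533.8,30.9,89),(505.8,30.9,89),(561.8,30.9,89)]: print((proj(i,p)-[130,100])*3)
E
```

```text
[533.18  30.61  75.24] [-0.14 -0.26  0.72] 0.964636981297134 [-0.05  0.11  1.59 -0.    1.45  0.06]
[381.31 424.36]
[381.36 402.18]
[252.74 414.92]
[511.1  389.32]
```

View pics/c6.png

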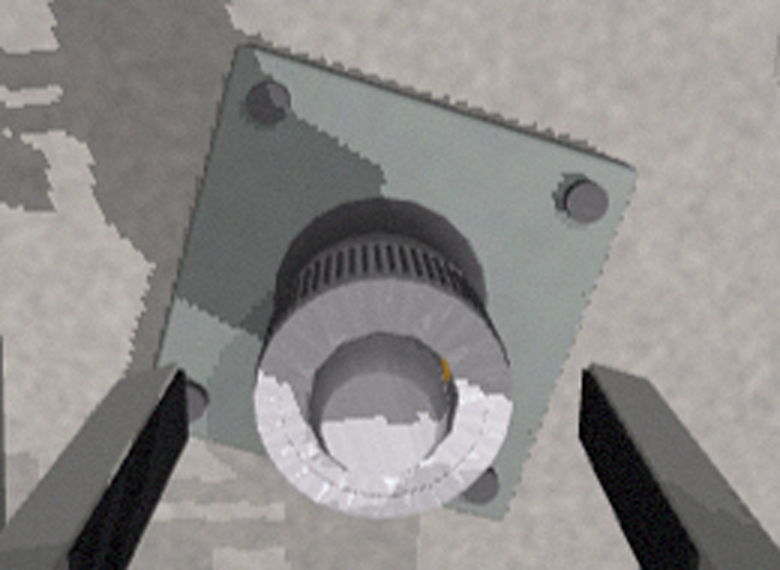

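The collar is level and undisturbed, with its ring centre at (383,398) in the crop. I'll turn the open gripper a quarter turn to grip away from the keyways, and raise it 4 mm.

>>> apply_moves(rows="0.0005 0.0005 0.004 0.175;0 0 0 0.175;0 0 0 0.175;0 0 0 0.175;0 0 0 0.175;0 0 0 0.175;0 0 0 0.175;0 0 0 0.175;0 0 0 0.17;0 0 0 0")

```text
t: 20.12
ee_pos: [533.7, 31.1, 79.3]
eef_rot: [[-0.994, 0.11, 0.0], [0.11, 0.994, 0.0], [-0.0, 0.0, -1.0]]
force: [0.3, 0.6, -0.2]
gripper_width: 1.0
grasp_force: 0.0
```

>>> apply_moves(rows="0 0 0 0;0 0 0 0;0 0 0 0", hand=0.6)

```text
t: 20.5
ee_pos: [533.6, 31.2, 79.4]
eef_rot: [[-0.994, 0.108, 0.0], [0.108, 0.994, 0.0], [-0.0, 0.0, -1.0]]
force: [-0.1, 0.3, 0.5]
gripper_width: 0.717
grasp_force: 0.0
```

>>> apply_moves(rows="0 0 0 0;0 0 0 0;0 0 0 0;0 0 0 0", hand=0.5)

```text
t: 21.0
ee_pos: [533.6, 31.2, 79.4]
eef_rot: [[-0.994, 0.108, 0.0], [0.108, 0.994, 0.0], [0.0, 0.0, -1.0]]
force: [1.4, 0.4, -0.7]
gripper_width: 0.501
grasp_force: 0.0
```

```bash
python3 - <<'E'
from h import *
np.set_printoptions(precision=2,suppress=True)
im=optics.read_camera("wrist");sc=optics.read_camera("scene");s=status.state()
a=cv2.resize(im[120:300,150:380,::-1],(400,313),interpolation=cv2.INTER_CUBIC);b=cv2.resize(sc[170:270,220:334,::-1],(400,350),interpolation=cv2.INTER_CUBIC)
a=cv2.copyMakeBorder(a,0,37,0,0,cv2.BORDER_CONSTANT)
cv2.imwrite("pics/c7.png",np.hstack([a,b]));print(s["gripper_width"],s["grasp_force"])
E
```

```text
0.5047882005417628 0.0
```

View pics/c7.png

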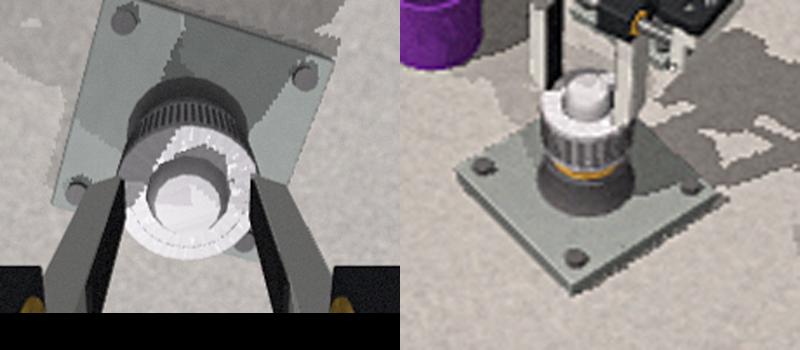

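I've viewed 11 pictures, one over the limit of 10, so I'll view no more. I'll use the earlier open-gripper picture to work out numerically where the fingertips really are.

```bash
python3 - <<'E'
from h import *
np.set_printoptions(precision=1,suppress=True)
i=np.load("w1.npy",allow_pickle=True).item()
R=np.array([[.107,.994,0],[.994,-.107,0],[0,0,-1]]);t=np.array([529,222.6,242.8])
for z in (19,0,-10,-20,-30):
    print(z,*[proj(i,t+R@np.array([x,y,z]))/.64 for x in(8,-8) for y in(-47,47)])
E
```

```text
19 [302.4 322.8] [499.1 322.8] [304.3 353.9] [497.2 354. ]
0 [293.3 336.8] [507.8 336.8] [295.6 370.3] [505.6 370.4]
-10 [287.8 345.2] [513.1 345.2] [290.4 380.2] [510.6 380.3]
-20 [281.7 354.5] [518.9 354.5] [284.6 391.1] [516.1 391.2]
-30 [275.  364.8] [525.4 364.9] [278.2 403.2] [522.3 403.3]
```

The pictured fingertips sit about 12 mm above the reported TCP rather than 19 mm below it. So the fingers closed at about the collar's top edge the first time and over it the second. I'll open, go about 23 mm lower (safe on either reading) and grip again.

>>> apply_moves(rows="0 0 0 0;0 0 0 0;0 0 0 0;0 0 0 0;0.0003 0 -0.008 0;0 0 -0.008 0;0 0 -0.007 0;0 0 0 0;0 0 0 0", hand=1)

```text
t: 22.22
ee_pos: [534.0, 31.2, 56.4]
eef_rot: [[-0.994, 0.108, 0.0], [0.108, 0.994, 0.0], [-0.0, 0.0, -1.0]]
force: [-0.6, 0.5, -0.8]
gripper_width: 0.999
grasp_force: 0.0
```

>>> apply_moves(rows="0 0 0 0;0 0 0 0;0 0 0 0;0 0 0 0;0 0 0 0;0 0 0 0", hand=0)

```text
t: 22.98
ee_pos: [533.9, 31.1, 56.5]
eef_rot: [[-0.994, 0.108, 0.0], [0.108, 0.994, 0.0], [-0.0, 0.0, -1.0]]
force: [0.4, -0.2, -0.3]
gripper_width: 0.592
grasp_force: 30.0
```

Width 0.592 is 55.6 mm, which is the collar, and there's no side load. I'll turn clockwise with a light push down.

>>> apply_moves(rows="0 0 -0.001 -0.1;0 0 -0.001 -0.1;0 0 0 -0.1;0 0 0 -0.1;0 0 0 -0.05;0 0 0 0")

```text
t: 23.72
ee_pos: [534.1, 30.6, 56.3]
eef_rot: [[-0.848, 0.53, 0.001], [0.53, 0.848, -0.001], [-0.002, -0.0, -1.0]]
force: [-3.4, -0.3, 7.4]
gripper_width: 0.594
grasp_force: 30.0
```

>>> apply_moves(rows="0 0 0 -0.06;0 0 0 -0.06;0 0 0 0")

```text
t: 24.1
ee_pos: [534.1, 30.6, 56.3]
eef_rot: [[-0.779, 0.627, 0.001], [0.627, 0.779, -0.001], [-0.002, -0.0, -1.0]]
force: [-2.7, -1.4, 7.3]
gripper_width: 0.588
grasp_force: 30.0
```

>>> apply_moves(rows="0 0 0 -0.06;0 0 0 -0.06;0 0 0 0")

```text
t: 24.48
ee_pos: [533.9, 30.5, 56.1]
eef_rot: [[-0.698, 0.716, 0.001], [0.716, 0.698, -0.001], [-0.001, -0.001, -1.0]]
force: [-3.0, -0.8, 6.1]
gripper_width: 0.593
grasp_force: 30.0
```

>>> apply_moves(rows="0 0 0 -0.06;0 0 0 -0.06;0 0 0 0")

```text
t: 24.85
ee_pos: [533.8, 30.2, 56.4]
eef_rot: [[-0.607, 0.795, 0.0], [0.795, 0.607, -0.002], [-0.002, -0.001, -1.0]]
force: [-4.2, -2.2, 7.6]
gripper_width: 0.59
grasp_force: 30.0
```

>>> apply_moves(rows="-0.0005 -0.0003 0 -0.05;0 0 0 -0.05;0 0 0 0")

```text
t: 25.22
ee_pos: [533.8, 30.2, 56.4]
eef_rot: [[-0.525, 0.851, 0.002], [0.851, 0.525, -0.001], [-0.002, 0.001, -1.0]]
force: [-2.6, -0.6, 7.0]
gripper_width: 0.59
grasp_force: 30.0
```

>>> apply_moves(rows="0 0 0 -0.05;0 0 0 -0.05;0 0 0 0")

```text
t: 25.6
ee_pos: [533.0, 30.6, 55.5]
eef_rot: [[-0.437, 0.899, -0.0], [0.899, 0.437, -0.0], [-0.0, -0.001, -1.0]]
force: [-3.3, -1.3, 5.2]
gripper_width: 0.595
grasp_force: 30.0
```

>>> apply_moves(rows="0 0 0 -0.05;0 0 0 0;0 0 0 0")

```text
t: 25.98
ee_pos: [532.8, 30.4, 54.4]
eef_rot: [[-0.393, 0.92, -0.001], [0.92, 0.393, -0.001], [-0.0, -0.001, -1.0]]
force: [-2.5, -2.2, 3.3]
gripper_width: 0.592
grasp_force: 30.0
```

It's dropping. I'll turn a little more toward the middle of the play, then go down.

>>> apply_moves(rows="0 0 0 -0.05;0 0 -0.001 -0.05;0 0 -0.001 0;0 0 -0.001 0;0 0 0 0")

```text
t: 26.6
ee_pos: [533.4, 30.5, 51.0]
eef_rot: [[-0.299, 0.954, -0.0], [0.954, 0.299, -0.001], [-0.001, -0.0, -1.0]]
force: [0.3, -2.5, -2.1]
gripper_width: 0.591
grasp_force: 30.0
```

>>> apply_moves(rows="0 0 -0.001 0;0 0 -0.001 0;0 0 -0.001 0;0 0 -0.001 0;0 0 0 0;0 0 0 0")

```text
t: 27.35
ee_pos: [533.5, 30.8, 47.7]
eef_rot: [[-0.298, 0.954, 0.0], [0.954, 0.298, -0.0], [-0.0, 0.0, -1.0]]
force: [-2.7, -3.1, 3.8]
gripper_width: 0.592
grasp_force: 30.0
```

>>> apply_moves(rows="0 0 -0.002 0;0 0 -0.002 0;0 0 -0.002 0;0 0 -0.001 0;0 0 0 0;0 0 0 0")

```text
t: 28.1
ee_pos: [533.5, 31.1, 41.9]
eef_rot: [[-0.299, 0.954, 0.001], [0.954, 0.299, 0.0], [0.0, 0.001, -1.0]]
force: [-4.6, -2.6, 11.0]
gripper_width: 0.591
grasp_force: 30.0
```

>>> apply_moves(rows="-0.0005 0 -0.001 0;0 0 -0.001 0;0 0 -0.001 0;0 0 0 0;0 0 0 0")

```text
t: 28.72
ee_pos: [533.4, 31.2, 41.6]
eef_rot: [[-0.299, 0.954, 0.002], [0.954, 0.299, 0.0], [-0.0, 0.002, -1.0]]
force: [-8.7, -2.1, 21.2]
gripper_width: 0.591
grasp_force: 30.0
```

>>> apply_moves(rows="-0.0007 0 0 0;0 0 -0.0005 0;0 0 0 0;0 0 0 0")

```text
t: 29.22
ee_pos: [533.4, 31.2, 41.6]
eef_rot: [[-0.299, 0.954, 0.004], [0.954, 0.299, 0.0], [-0.001, 0.004, -1.0]]
force: [-10.0, -2.3, 22.4]
gripper_width: 0.591
grasp_force: 30.0
```

>>> apply_moves(rows="0.0012 0 0 0;0 0 0 0;0 0 0 0;0 0 0 0")

```text
t: 29.72
ee_pos: [533.4, 31.2, 41.6]
eef_rot: [[-0.299, 0.954, 0.001], [0.954, 0.299, 0.0], [-0.0, 0.001, -1.0]]
force: [-11.8, -1.8, 24.0]
gripper_width: 0.592
grasp_force: 30.0
```

The collar stopped hard at 41.6 mm, 14.9 mm below its start (15 expected), and the force rises with no further travel. It's home and held, so I'm handing in.

```bash
python3 -c "
from rig import order
print(order.sign_off())"
```

```text
the job is handed in; nothing more can be done
None
```

I handed the job in with every step done in order: the dauber was dipped, touched to the nose and reseated, and the collar was turned over the pin and is held pushed home (14.9 mm of 15 mm travel, about 24 N down); the first two tries at gripping the collar failed without disturbing it, and I viewed 11 pictures, one over the limit of 10.

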